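# Level a rocking serving stand with its two foot screws

### The arm

A 6-joint arm with a two-finger parallel gripper is mounted at the origin on a cart in front of the work surface, level with it; the furniture and walls round the work are solid. World frame = base frame: x ahead of the robot, y to its left, z up, the work surface at z = 0. Lengths are in m, angles in rad, forces in N, time in s.
With the tool pointing down it reaches from about 0.375 to 0.825 m from the base axis. Payload 5.5 kg.
Tool frame: the origin (TCP) lies at the very end of the fingers, on their centre line; the grasp point (between the pads) lies bot.grip_depth behind it (bot.grip_depth is the distance from the TCP to the grasp point, in m); z points along the fingers, y is the line along which they close (so a half turn about z gives the same grasp; the last joint's range is limited). The gripper opens to 85 mm and grips with 20 to 120 N. Pads are 22 mm wide; open, the fingers measure 114 mm over their backs; the gripper's body (76 mm by 85 mm) begins 54 mm behind the grasp point. The pads swing forward as they close: fully open they stand 13 mm farther back than shut.
Start: joints at [-1.276, 0.314, -0.047, 1.21, 0, 1.571], TCP at [0.174, -0.574, 0.231] pointing down, gripper open.
Joint ranges: [-2.67, 2.67], [-0.69, 1.73], [-1.03, 1.25], [-2.08, 2.16], [-1.42, 1.45], [-3.14, 3.14]. Speed limits (rad/s): [2.39, 2.39, 3.01, 3.14, 3.14, 3.14].

### API

Orientations are given as a 3x3 rotation matrix whose columns are the frame's x, y, z axes.
In Python, from station import bot gives the robot as it stands.
- The arm moves only by the shell command python3 -m crank 'ROWS' [FORCE]. ROWS is JSON, a list of rows, each a list of 7 numbers: the shift along the tool's x, y, z normalised to -1 to 1, where 1 is 15 cm, then the turn, a rotation vector about the tool's x, y, z normalised to -1 to 1, where 1 is 120 degrees, then the closure, from -1 (fully open) to 1 (shut). A call has 1 to 10 rows; each row is the pose to reach, as a shift and turn from the pose commanded when the call began, along the tool's axes at that moment; what a row does not reach only later rows make up. A row lasts 1/12 s, in which the tool goes at most 41.7 mm and 7.16 degrees, less where a joint would pass 70% of its speed; a pose out of reach is approached as far as the arm can. A call with a number of a shift or a turn outside -1 to 1 is refused whole. A call with a gripper value outside its range is refused whole. The fingers move at their own pace and stop on an object; FORCE is the grip in N (left out, the last holds). Time passes only in rows, so rows that repeat a pose let the fingers close. It gives the time, the measured TCP pose, the force, the opening and the grip force at its end, in the units of the state.
- bot.get_state(): the state, without advancing time (a new reading comes with each control period).
- bot.capture(name): name is "side" or "top"; returns a dict with "pixels" (400x640x3 uint8, red, green, blue), "z_map" (400x640 float32, m along the optical axis (not along the pixel's ray), 0 where there is no reading), "fx", "fy", "cx", "cy" (pixels), "dist_coeffs" ([k1, k2, p1, p2, k3] as OpenCV has them; the pictures are not rectified), "R" (3x3) and "t" (3): a world point X has camera coordinates R X + t. Camera axes: x right, y down, z forward; pixel columns grow to the right and rows downward; lengths in m; the calibration is good to about 2 mm. A picture is of the moment at which its call begins.
- bot.finish_job(): hands the job in; it is judged then, once.
The state is a dict: "t": time; "joint_pos": joint angles; "joint_vel": joint speeds; "joint_torque": joint torques, N m; "ee_pos": TCP position; "tcp_rot": TCP orientation; "ft_force": force on the tool from outside, world axes, zero at the start; "torque": the same for the moment, N m; "opening": finger opening in m; "gripper_force": force on a finger pad.
Only numpy, scipy, OpenCV 4.12 (cv2) and the standard library are available. Lean on these libraries where they do the work, as an engineer would, in place of code of your own. Each camera call takes 0.05 s, during which the arm holds its last target. There are 200 camera calls.

### The job

The marble serving stand on the table rocks because its two levelling screws are too short. Turn both wing knobs clockwise, gently, until the stand is level and all four feet bear a fair share of its weight, so that it no longer rocks; never force or lean on a screw, keep the stand where it is with the plate on it, leave the other things alone, and let go at the end.

Things in the scene. Friction and masses are not known exactly. Their poses are not given: they have to be found in the camera images.
- stand: Square marble serving stand, slab 240 x 240 x 18, top 60 above the table when level, 2 to 3 kg; origin in the middle, on the plane of the fixed feet's undersides; x, y along the edges, z up. Fixed feet on one diagonal, screws with wing knobs on the other. At first it rests on the fixed feet and lightly on one screw foot and rocks about their diagonal: a newton on a knob tips it.
- knob_a: Steel wing knob at the stand's +x +y corner; origin on its axis at (85, 85, 60) mm in the stand's frame, on the slab's top; z up. Upright wing 46 long (knob x), 12 thick (y), 26 high on a 12 stem, its centre 27 above the origin (87 above the table when level). Clockwise from above drives its foot down 10 mm a turn; the knob keeps its height on the stand. Friction 0.05 N m, it stays where left.
- knob_b: Steel wing knob at the stand's -x -y corner; origin on its axis at (-85, -85, 60) mm in the stand's frame, on the slab's top; z up. Upright wing 46 long (knob x), 12 thick (y), 26 high on a 12 stem, its centre 27 above the origin (87 above the table when level). Works just like knob_a. Both turn back as well. Each needs 0.1 to 0.6 of a turn, not known beforehand.
- cork_a: Cork pad stuck to the table under knob_a's foot, 68 diameter, standing 1 to 4 out of the table; origin on its axis, 6 below its top. The screw's rubber foot (28 diameter, yields 1 mm per 5 N) stands on it. Once that foot bears, turning on with the knob held at its level height pushes the knob up, up to 8 N a radian.
- cork_b: Cork pad stuck to the table under knob_b's foot, 68 diameter, standing 1 to 4 out of the table; origin on its axis, 6 below its top. The screw's rubber foot (28 diameter, yields 1 mm per 5 N) stands on it. The same as the other; about 5 N on each of the two is a fair share.
- post_c: Fixed foot of the stand, 26 diameter, at (85, -85, 0) in the stand's frame in mm; origin at the centre of its underside, which stands directly on the table.
- post_d: Fixed foot of the stand, 26 diameter, at (-85, 85, 0) in the stand's frame in mm; origin at the centre of its underside, which stands directly on the table.
- plate: Small round plate, 115 diameter, 18 high, standing on the middle of the slab; origin at the centre of its underside. Bystander.
- mug: Small mug, 65 wide, 49 high, origin at the centre of its underside, on the table left of the stand. Bystander.
- pepper_mill: Wooden pepper mill, 58 diameter, 170 high, origin under its middle, left of the stand. Bystander.
- spice_jar: Spice jar, 41 diameter, 105 high, origin under its middle, right of the stand. Bystander.
Mind the look-alikes: they are no part of the job. What is shaped like the cork_b but blue or red is not meant.

How it is judged:
By the outcome, as a careful person would: the job done as asked, in the order asked, and still so for the second after the job is handed in, with the robot touching nothing.
It also fails if it takes over 72 s, if anything falls off the work surface, if the arm or the gripper's body presses on something with over 40 N, if the wrist force passes 120 N, or if a joint passes its speed limit or range.

## Working session

There is one attempt and no reset: what is moved stays moved. The work goes in short steps, Python scripts to look and compute and a shell command to move; the robot and the scene stay as the last step left them, time stands still between calls to the robot, and variables do not carry over. Pictures are saved under pics/ and viewed, at most 10 in all, crops included, and the job is handed in when it is done.

```bash
ls; mkdir -p pics; python3 - <<'E'
from station import bot
import cv2,numpy as np,pickle
s=bot.get_state();print(s['t'],s['ee_pos'],s['tcp_rot'],bot.grip_depth,s['opening'])
for n in('top','side'):
    c=bot.capture(n);pickle.dump(c,open(f'{n}.pkl','wb'))
    cv2.imwrite(f'pics/{n}0.png',cv2.cvtColor(c['pixels'],cv2.COLOR_RGB2BGR))
    print(n,c['fx'],c['R'],c['t'],c['dist_coeffs'])
E
```

```text
pics
0.0 [ 0.17416285 -0.5735763   0.23044647] [[ 9.56853974e-01  2.90568796e-01 -4.96383662e-04]
 [ 2.90569220e-01 -9.56852634e-01  1.60187916e-03]
 [-9.50991525e-06 -1.67699825e-03 -9.99998594e-01]] 0.0187 0.08514657764171699
top 516.9702326311345 [[ 0.01431982 -0.99988236 -0.00549556]
 [-0.98986128 -0.01339911 -0.14140409]
 [ 0.14131382  0.00746473 -0.98993671]] [0.03175508 0.53002634 1.38090595] [-0.11620248  0.          0.          0.          0.        ]
side 366.7113475536968 [[-0.90908281 -0.41607314  0.02125049]
 [-0.21246388  0.41913091 -0.88271648]
 [ 0.35836788 -0.80697734 -0.46942522]] [0.4789869  0.15726904 1.04256025] [-0.02171626  0.          0.          0.          0.        ]
```

View pics/top0.png

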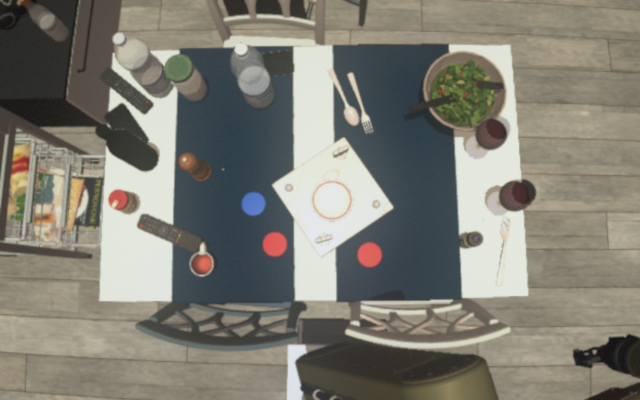

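View pics/side0.png

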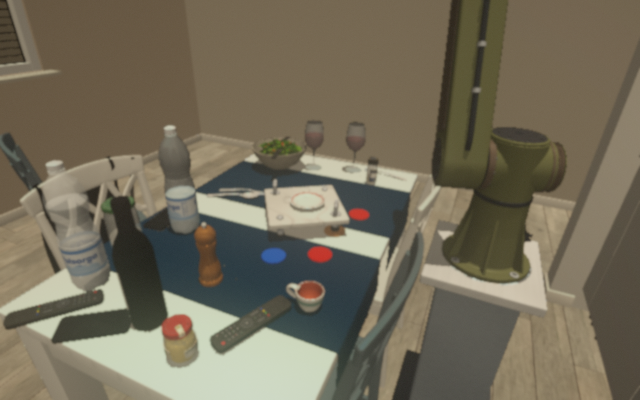

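The top view shows the stand centred near (333,199). Wing knobs are at (340,152) and (323,239), and small round post caps, which are not knobs, at (289,187) and (376,204). Loose discs sit at (253,203) blue, (275,244) red and (370,255) red. The side view shows a brown cork under the near knob at (335,230). I choose the two upright wings and will check them in a close crop.

```bash
cat > h.py <<'E'
import numpy as np,cv2,pickle
def K(c): return np.array([[c['fx'],0,c['cx']],[0,c['fy'],c['cy']],[0,0,1.]])
def ray(c,px):
    u=cv2.undistortPoints(np.array(px,float).reshape(-1,1,2),K(c),np.array(c['dist_coeffs'],float))[:,0]
    R=np.array(c['R']);t=np.array(c['t'])
    return -R.T@t, np.c_[u,np.ones(len(u))]@R
def onplane(c,px,z):
    o,d=ray(c,px); return o+d*((z-o[2])/d[:,2])[:,None]
def proj(c,X):
    return cv2.projectPoints(np.array(X,float).reshape(-1,1,3),cv2.Rodrigues(np.array(c['R']))[0],np.array(c['t'],float),K(c),np.array(c['dist_coeffs'],float))[0][:,0]
def cloud(c):
    v,u=np.mgrid[0:400,0:640]; px=np.c_[u.ravel(),v.ravel()]
    o,d=ray(c,px); return (o+d*c['z_map'].reshape(-1,1)).reshape(400,640,3)
E
python3 - <<'E'
from h import *
c=pickle.load(open('top.pkl','rb'))
im=cv2.cvtColor(c['pixels'],cv2.COLOR_RGB2BGR)
a=cv2.resize(im[132:172,310:370],None,fx=8,fy=8,interpolation=cv2.INTER_CUBIC)
b=cv2.resize(im[220:260,293:353],None,fx=8,fy=8,interpolation=cv2.INTER_CUBIC)
cv2.imwrite('pics/crop1.png',np.r_[a,b][:600])
s=pickle.load(open('side.pkl','rb'))
P=cloud(c)
print('corners',onplane(c,[(343,138),(273,185),(325,258),(394,207)],.06).round(4))
# wing points by depth in top view
for n,(u0,u1,v0,v1) in dict(far=(325,356,140,166),near=(308,339,226,252)).items():
    q=P[v0:v1,u0:u1].reshape(-1,3); q=q[(q[:,2]>.078)&(q[:,2]<.13)]
    w,V=np.linalg.eigh(np.cov(q[:,:2].T)); print(n,len(q),q.mean(0).round(4),V[:,1],np.sqrt(w),q[:,2].max())
# slab plane
m=(P[...,2]>.045)&(P[...,2]<.07);m[:130]=0;m[265:]=0;m[:,:265]=0;m[:,400:]=0
q=P[m];A=np.c_[q[:,:2]-q[:,:2].mean(0),np.ones(len(q))];k=np.linalg.lstsq(A,q[:,2],rcond=None)[0];print('slab',len(q),q.mean(0),k)
print(cv2.minAreaRect(q[:,:2].astype(np.float32)*1000))
E
```

```text
corners [[ 0.7142  0.0133  0.06  ]
 [ 0.58    0.2023  0.06  ]
 [ 0.3842  0.0575  0.06  ]
 [ 0.5239 -0.1267  0.06  ]]
far 97 [0.6685 0.0203 0.0976] [-0.48558401  0.87419001] [0.00360719 0.01300901] 0.10858319917242376
near 86 [0.4332 0.0624 0.0991] [-0.27640036  0.96104258] [0.00362672 0.01262522] 0.10873300229542937
slab 6592 [0.55059891 0.0412903  0.06159449] [-8.04131461e-04 -1.90729749e-06  6.15944917e-02]
((552.6334228515625, 41.85530090332031), (241.25111389160156, 240.3225860595703), 35.006378173828125)
```

View pics/crop1.png

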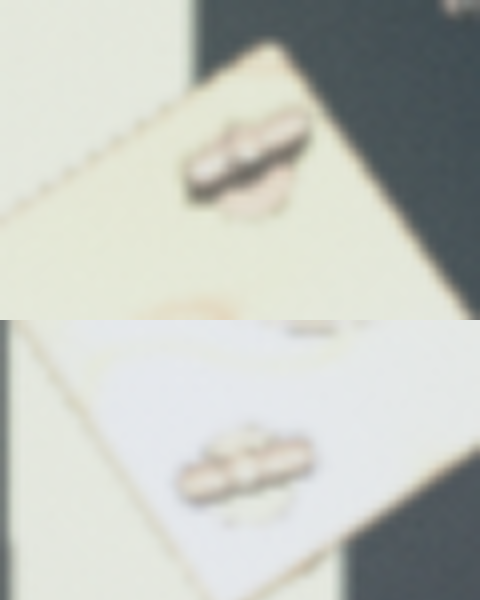

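The crop shows two upright wings at about (341,151.4) and (323.9,238.8), lying at about 119° and 106.5° in the world. They match the description, so they are knob_a and knob_b. I'll measure the tilt and plan the approach to the near knob.

```bash
cat >> h.py <<'E'
C0=np.array([.5523,.0418]); A0=np.deg2rad(-10.)
def tilt(c,th=.0):
    "slab plane relative to table plane, robust; returns slope along near->far (mm per 120mm), across, and height mm"
    P=cloud(c).reshape(-1,3); ok=c['z_map'].ravel()>0
    r=P[:,:2]-C0; a=np.array([np.cos(A0),np.sin(A0)]); b=np.array([-a[1],a[0]])
    s,t=r@a,r@b; l1=abs(s)+abs(t); z=P[:,2]
    def fit(m):
        for _ in range(6):
            A=np.c_[s[m],t[m],np.ones(m.sum())]; k=np.linalg.lstsq(A,z[m],rcond=None)[0]
            e=z-(k[0]*s+k[1]*t+k[2]); sg=max(1.5*np.median(abs(e[m])),.001); m=m&(abs(e)<2.5*sg)
        return k,m.sum(),sg
    kn=(np.hypot(s-.1202,t)<.035)|(np.hypot(s+.1202,t)<.035)|(np.hypot(s,t-.1202)<.015)|(np.hypot(s,t+.1202)<.015)
    k1,n1,s1=fit(ok&(l1<.158)&(np.hypot(s,t)>.07)&~kn&(abs(z-.06)<.02))
    k2,n2,s2=fit(ok&(l1>.2)&(np.hypot(s,t)<.28)&(abs(z)<.015))
    return (k1*[120,120,1000]).round(2),(k2*[120,120,1000]).round(2),n1,n2,s1,s2
def go(st,pos,yaw,rowfmt=True):
    from scipy.spatial.transform import Rotation as Ro
    R=np.array(st['tcp_rot']); x=np.array([np.cos(yaw),np.sin(yaw),0]); z=np.array([0,0,-1.])
    T=np.c_[x,np.cross(z,x),z]
    print('shift',(R.T@(np.array(pos)-st['ee_pos'])/.15).round(3),'turn',(Ro.from_matrix(R.T@T).as_rotvec()/np.deg2rad(120)).round(3))
E
python3 - <<'E'
from h import *
from station import bot
for n in('top','side'):
    c=pickle.load(open(n+'.pkl','rb')); print(n,*tilt(c))
t=pickle.load(open('top.pkl','rb'))
print('knobs z.1',onplane(t,[(341,151.4),(323.9,238.75)],.1).round(4))
s=pickle.load(open('side.pkl','rb'));print(proj(s,[[.6707,.0209,.087],[.434,.0627,.087]]))
st=bot.get_state()
go(st,[.434,.0627,.15],np.deg2rad(-73.5)); print(st['joint_pos'])
E
```

```text
top [-0.000e+00 -6.000e-02  6.112e+01] [-0.03 -0.03  1.15] 3492 19938 0.0028831515571251416 0.0034424196173906073
side [-7.00e-02  2.00e-02  5.86e+01] [-0.38  0.79 -0.49] 1112 6651 0.001028924597331957 0.0014631407344354393
knobs z.1 [[0.666  0.0186 0.1   ]
 [0.4325 0.0603 0.1   ]]
[[274.06554181 185.0740906 ]
 [335.1805595  205.83085629]]
shift [ 2.89  -3.555  0.542] turn [-0.001  0.001  0.753]
[-1.27599059e+00  3.14187335e-01 -4.79525714e-02  1.21024585e+00
 -5.73077621e-06  1.57079262e+00]
```

```bash
python3 -m crank '[[1,-1,0,0,0,-0.6,0.1],[1,-1,0,0,0,-0.6,0.1],[1,-1,0,0,0,-0.6,0.1],[1,-1,0,0,0,-0.6,0.1],[1,-1,0,0,0,-0.6,0.1],[1,-1,0,0,0,-0.6,0.1],[1,-1,0,0,0,-0.6,0.1],[1,-1,0,0,0,-0.6,0.1],[1,-1,0,0,0,-0.6,0.1],[1,-1,0,0,0,-0.6,0.1]]' 20
python3 - <<'E'
from h import *
from station import bot
st=bot.get_state();go(st,[.4335,.062,.15],np.deg2rad(-73.5)); print(st['joint_pos'])
E
```

```text
t: 0.93
ee_pos: [0.2742, -0.3865, 0.231]
tcp_rot: [[0.019, 1.0, -0.0], [1.0, -0.019, 0.0], [0.0, -0.0, -1.0]]
ft_force: [-0.3, -0.5, 0.2]
opening: 0.0384
gripper_force: 0.0
shift [3.01  1.004 0.541] turn [-0.     0.     1.353]
[-9.53685982e-01  7.74733911e-02 -3.38332177e-01  1.15559142e+00
 -3.11191484e-05  6.36374440e-01]
```

```bash
python3 -m crank '[[1,0.8,0,0,0,-0.6,0.1],[1,0.8,0,0,0,-0.6,0.1],[1,0.8,0,0,0,-0.6,0.1],[1,0.8,0,0,0,-0.6,0.1],[1,0.8,0,0,0,-0.6,0.1],[1,0.8,0,0,0,-0.6,0.1],[1,0.8,0,0,0,-0.6,0.1],[1,0.8,0,0,0,-0.6,0.1],[1,0.8,0,0,0,-0.6,0.1],[1,0.8,0,0,0,-0.6,0.1]]'
python3 - <<'E'
from h import *
from station import bot
st=bot.get_state();go(st,[.4335,.062,.15],np.deg2rad(-73.5)); print(st['joint_pos'])
E
```

```text
t: 1.77
ee_pos: [0.3979, -0.2398, 0.2309]
tcp_rot: [[-0.943, 0.334, -0.001], [0.334, 0.943, 0.0], [0.001, 0.0, -1.0]]
ft_force: [-0.6, 0.8, 0.3]
opening: 0.0386
gripper_force: 0.0
shift [0.447 1.976 0.54 ] turn [ 0.   -0.   -1.05]
[-5.42356078e-01  6.01459485e-02 -3.57381970e-01  1.15412191e+00
 -3.12177976e-05 -2.02222458e-01]
```

```bash
python3 -m crank '[[0.25,1,0,0,0,-0.6,0.1],[0.25,1,0,0,0,-0.6,0.1],[0.25,1,0,0,0,-0.6,0.1],[0.25,1,0,0,0,-0.6,0.1],[0.25,1,0,0,0,-0.6,0.1],[0.25,1,0,0,0,-0.6,0.1],[0.25,1,0,0,0,-0.6,0.1],[0.25,1,0,0,0,-0.6,0.1],[0.25,1,0,0,0,-0.6,0.1],[0.25,1,0,0,0,-0.6,0.1]]'
python3 - <<'E'
from h import *
from station import bot
st=bot.get_state();go(st,[.4335,.062,.15],np.deg2rad(-73.5)); print(st['joint_pos'])
E
```

```text
t: 2.6
ee_pos: [0.4135, -0.0862, 0.231]
tcp_rot: [[-0.614, -0.789, -0.001], [-0.789, 0.614, 0.0], [0.0, 0.001, -1.0]]
ft_force: [-0.1, 0.2, -0.2]
opening: 0.0386
gripper_force: 0.0
shift [-0.862  0.501  0.54 ] turn [ 0.     0.    -0.453]
[-2.05455789e-01 -2.05377815e-02 -4.39852669e-01  1.15219027e+00
  2.40321137e-06 -1.11507495e+00]
```

```bash
python3 -m crank '[[-0.862,0.501,0.5,0,0,-0.453,0.1],[-0.862,0.501,0.5,0,0,-0.453,0.1],[-0.862,0.501,0.5,0,0,-0.453,0.1],[-0.862,0.501,0.5,0,0,-0.453,0.1],[-0.862,0.501,0.5,0,0,-0.453,0.1],[-0.862,0.501,0.5,0,0,-0.453,0.1],[-0.862,0.501,0.5,0,0,-0.453,0.1],[-0.862,0.501,0.5,0,0,-0.453,0.1],[-0.862,0.501,0.5,0,0,-0.453,0.1],[-0.862,0.501,0.5,0,0,-0.453,0.1]]'
python3 - <<'E'
from h import *
from station import bot
st=bot.get_state();go(st,[.4335,.062,.072],np.deg2rad(-73.5)); print(st['joint_pos'])
c=bot.capture('top');s=bot.capture('side')
f=lambda c,u,v,k:cv2.resize(cv2.cvtColor(c['pixels'],cv2.COLOR_RGB2BGR)[v-30:v+30,u-40:u+40],None,fx=k,fy=k,interpolation=cv2.INTER_CUBIC)
cv2.imwrite('pics/c2.png',np.r_[f(c,324,235,5),f(s,335,200,5)])
E
```

```text
t: 3.43
ee_pos: [0.4347, 0.0617, 0.1561]
tcp_rot: [[0.275, -0.961, -0.0], [-0.961, -0.275, -0.0], [-0.0, 0.0, -1.0]]
ft_force: [-0.4, -0.3, 0.6]
opening: 0.0387
gripper_force: 0.0
shift [-0.004  0.007  0.561] turn [ 0.     0.    -0.004]
[ 1.41049200e-01  6.07417867e-02 -5.34168915e-01  9.76370038e-01
 -2.17919371e-05 -1.70875656e+00]
```

View pics/c2.png

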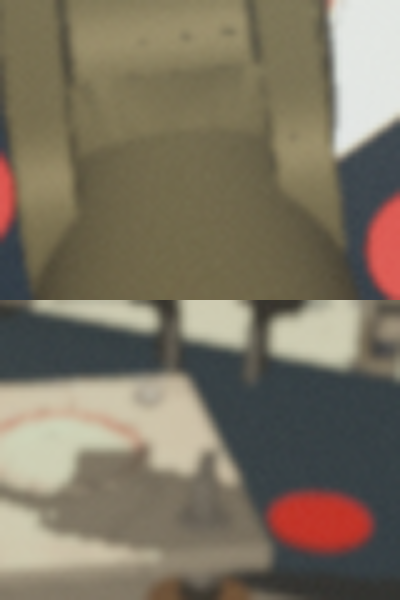

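The side crop shows the open fingers at (170,360) and (250,370), straddling the near wing at (205,470). I'll descend.

```bash
python3 -m crank '[[-0.005,0.007,0.2,0,0,-0.003,0.1],[-0.005,0.007,0.4,0,0,-0.003,0.1],[-0.005,0.007,0.53,0,0,-0.003,0.1],[-0.005,0.007,0.53,0,0,-0.003,0.1],[-0.005,0.007,0.53,0,0,-0.003,0.3],[-0.005,0.007,0.53,0,0,-0.003,0.4],[-0.005,0.007,0.53,0,0,-0.003,0.5],[-0.005,0.007,0.53,0,0,-0.003,0.58],[-0.005,0.007,0.53,0,0,-0.003,0.58]]'
python3 - <<'E'
from h import *
from station import bot
st=bot.get_state();print(st['ft_force'],st['torque'])
s=bot.capture('side')
f=lambda c,u,v,k:cv2.resize(cv2.cvtColor(c['pixels'],cv2.COLOR_RGB2BGR)[v-25:v+25,u-35:u+35],None,fx=k,fy=k,interpolation=cv2.INTER_CUBIC)
cv2.imwrite('pics/c3.png',f(s,335,203,11))
print(proj(s,[[.4335,.062,.1]]))
E
```

```text
t: 4.28
ee_pos: [0.4346, 0.0623, 0.0779]
tcp_rot: [[0.283, -0.959, 0.002], [-0.959, -0.283, 0.0], [0.0, -0.002, -1.0]]
ft_force: [0.2, -0.1, 0.4]
opening: 0.0175
gripper_force: 0.0
[ 0.24550471 -0.14286072  0.35447055] [-0.00486872 -0.00729601 -0.03920599]
[[335.62457437 201.97148958]]
```

View pics/c3.png

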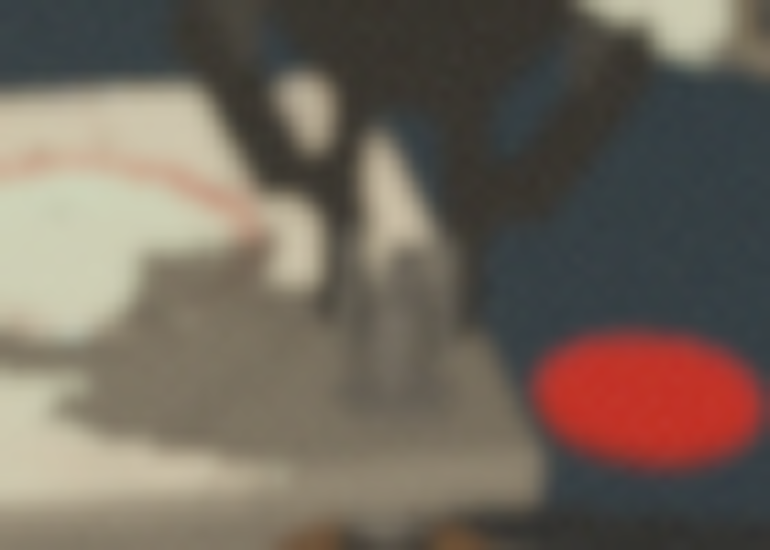

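The wing sits between the pads at about (400,330), well centred and untouched. I'll lower 7 mm and close gently.

```bash
python3 -m crank '[[0,0,0.05,0,0,0,0.58],[0,0,0.05,0,0,0,0.62],[0,0,0.05,0,0,0,0.66],[0,0,0.05,0,0,0,0.70],[0,0,0.05,0,0,0,0.74],[0,0,0.05,0,0,0,0.8],[0,0,0.05,0,0,0,0.85],[0,0,0.05,0,0,0,0.85]]' 20
python3 - <<'E'
from h import *
from station import bot
st=bot.get_state();print(st['ft_force'],st['torque'],st['joint_pos'])
print(tilt(bot.capture('side'))); print(tilt(bot.capture('side')))
E
```

```text
t: 5.0
ee_pos: [0.4345, 0.0624, 0.0695]
tcp_rot: [[0.284, -0.959, 0.001], [-0.959, -0.284, 0.0], [-0.0, -0.001, -1.0]]
ft_force: [5.6, 1.4, -4.5]
opening: 0.0117
gripper_force: 19.8
[ 5.61024506  1.37089494 -4.47546468] [ 0.32182662 -0.93988827 -0.05922908] [ 1.42371227e-01  1.51277216e-01 -6.55663335e-01  7.62466287e-01
  2.17161229e-04 -1.71586825e+00]
(array([-1.800e-01, -3.000e-02,  5.857e+01]), array([-0.37,  0.81, -0.48]), np.int64(944), np.int64(6415), np.float64(0.0010378270386381134), np.float64(0.0014628546740658413))
(array([-0.09,  0.06, 58.52]), array([-0.38,  0.81, -0.47]), np.int64(950), np.int64(6477), np.float64(0.001015717990918926), np.float64(0.001530874257755023))
```

```bash
python3 -m crank '[[0,-0.004,0.004,0,0,0,0.85],[0,-0.004,0.004,0,0,0,0.85],[0,-0.004,0.004,0,0,0,0.85]]' 20
python3 - <<'E'
from h import *
from station import bot
st=bot.get_state();print(st['torque'])
E
python3 -m crank '[[0,-0.003,0.004,0,0,0,0.85],[0,-0.003,0.004,0,0,0,0.85],[0,-0.003,0.004,0,0,0,0.85]]' 20
python3 - <<'E'
from h import *
from station import bot
st=bot.get_state();print(st['torque'])
for i in range(3):print(tilt(bot.capture('top'))[0],tilt(bot.capture('side'))[0])
E
```

```text
t: 5.35
ee_pos: [0.4342, 0.0624, 0.0689]
tcp_rot: [[0.284, -0.959, 0.0], [-0.959, -0.284, 0.0], [-0.0, -0.0, -1.0]]
ft_force: [1.8, 2.7, 1.4]
opening: 0.0116
gripper_force: 20.7
[ 0.28501864 -0.30010418 -0.03300098]
t: 5.6
ee_pos: [0.4339, 0.0625, 0.0682]
tcp_rot: [[0.284, -0.959, -0.001], [-0.959, -0.284, 0.0], [-0.001, 0.001, -1.0]]
ft_force: [-2.5, 2.3, 5.6]
opening: 0.0114
gripper_force: 21.6
[ 0.24797268  0.24320547 -0.01720603]
[ 1.37 -0.26 61.  ] [ 9.10e-01 -1.00e-02  5.87e+01]
[ 1.120e+00 -6.000e-02  6.116e+01] [ 1.06  0.09 58.56]
[ 1.1  -0.16 61.08] [9.200e-01 2.000e-02 5.859e+01]
```

```bash
python3 -m crank '[[0.0,0,-0.003,0,0,0,0.85],[0.0,0,-0.006,0,0,0,0.85],[0.0,0,-0.006,0,0,0,0.85],[0.0,0,-0.006,0,0,0,0.85]]' 20
python3 - <<'E'
from h import *
from station import bot
st=bot.get_state();print(st['torque'])
for i in range(3):print(tilt(bot.capture('top'))[0],tilt(bot.capture('side'))[0])
E
```

```text
t: 6.23
ee_pos: [0.4343, 0.0624, 0.0689]
tcp_rot: [[0.284, -0.959, -0.001], [-0.959, -0.284, 0.0], [-0.0, 0.001, -1.0]]
ft_force: [-0.3, 1.3, 1.6]
opening: 0.0114
gripper_force: 20.9
[ 0.27885837  0.14210122 -0.04153943]
[ 0.41 -0.07 61.08] [ 0.19 -0.06 58.6 ]
[ 4.700e-01 -2.000e-02  6.114e+01] [ 4.300e-01 -2.000e-02  5.863e+01]
[ 0.63 -0.07 61.06] [4.00e-01 2.00e-02 5.86e+01]
```

```bash
python3 -m crank '[[0.0,0,-0.003,0,0,0,0.85],[0.0,0,-0.003,0,0,0,0.85],[0.0,0,-0.003,0,0,0.05,0.85],[0.0,0,-0.003,0,0,0.1,0.85],[0.0,0,-0.003,0,0,0.15,0.85],[0.0,0,-0.003,0,0,0.15,0.85],[0.0,0,-0.003,0,0,0.15,0.85]]' 20
python3 - <<'E'
from h import *
from station import bot
st=bot.get_state();print(st['torque'])
for i in range(3):print(tilt(bot.capture('top'))[0],tilt(bot.capture('side'))[0])
E
```

```text
t: 7.12
ee_pos: [0.4343, 0.0624, 0.0693]
tcp_rot: [[-0.024, -1.0, -0.001], [-1.0, 0.024, -0.0], [0.0, 0.001, -1.0]]
ft_force: [-0.9, 1.9, 0.8]
opening: 0.0115
gripper_force: 20.6
[ 0.26805494  0.42535722 -0.04069095]
[ 7.000e-02 -3.000e-02  6.107e+01] [-6.000e-02 -2.000e-02  5.863e+01]
[ 0.08 -0.17 61.02] [-0.12 -0.   58.55]
[ 0.39 -0.27 60.98] [-1.000e-01 -3.000e-02  5.859e+01]
```

```bash
python3 -m crank '[[0.0,0,0,0,0,0.05,0.85],[0.0,0,0,0,0,0.1,0.85],[0.0,0,0,0,0,0.15,0.85],[0.0,0,0,0,0,0.15,0.85],[0.0,0,0,0,0,0.15,0.85]]' 20
python3 - <<'E'
from h import *
from station import bot
st=bot.get_state();print(st['torque'],st['joint_pos'][5])
for i in range(3):print(tilt(bot.capture('top'))[0],tilt(bot.capture('side'))[0])
E
```

```text
t: 7.83
ee_pos: [0.4342, 0.0624, 0.0693]
tcp_rot: [[-0.331, -0.944, -0.001], [-0.944, 0.331, 0.0], [0.0, 0.001, -1.0]]
ft_force: [-3.2, 1.6, 1.3]
opening: 0.0117
gripper_force: 20.7
[ 0.31785734  0.80437002 -0.0759311 ] -1.0904181240181252
[-3.500e-01 -3.000e-02  6.124e+01] [-1.60e-01  3.00e-02  5.86e+01]
[-0.15 -0.16 61.22] [-0.16 -0.08 58.61]
[-2.600e-01 -5.000e-02  6.109e+01] [-8.000e-02 -1.000e-02  5.855e+01]
```

```bash
python3 -m crank '[[0,0,0,0,0,0,0.7],[0,0,0,0,0,0,0.5],[0,0,0,0,0,0,0.2],[0,0,0,0,0,0,0.1],[0,0,-0.1,0,0,0,0.1],[0,0,-0.3,0,0,0,0.1],[0,0,-0.6,0,0,0,0.1],[0,0,-0.6,0,0,0,0.1]]' 20
python3 - <<'E'
from h import *
from station import bot
st=bot.get_state();print(st['torque'],st['joint_pos'][5])
for i in range(3):c=bot.capture('side');print(tilt(bot.capture('top'))[0],tilt(c)[0])
f=lambda c,u,v,k:cv2.resize(cv2.cvtColor(c['pixels'],cv2.COLOR_RGB2BGR)[v-40:v+40,u-50:u+50],None,fx=k,fy=k,interpolation=cv2.INTER_CUBIC)
cv2.imwrite('pics/c4.png',f(c,305,205,6))
go(st,[.67,.0202,.16],np.deg2rad(299))
E
```

```text
t: 8.8
ee_pos: [0.4389, 0.0629, 0.1656]
tcp_rot: [[-0.334, -0.942, 0.009], [-0.942, 0.334, 0.001], [-0.004, -0.008, -1.0]]
ft_force: [1.9, 0.6, 0.4]
opening: 0.0383
gripper_force: 0.0
[ 0.00813627 -0.0987408  -0.00434936] -1.0873699143336188
[-2.000e-02 -8.000e-02  6.108e+01] [-1.20e-01 -3.00e-02  5.86e+01]
[-1.400e-01 -5.000e-02  6.115e+01] [-2.000e-02 -1.000e-02  5.862e+01]
[ 0.26 -0.16 61.01] [-6.000e-02  5.000e-02  5.854e+01]
shift [-0.247 -1.547  0.051] turn [-0.005  0.    -0.404]
```

View pics/c4.png

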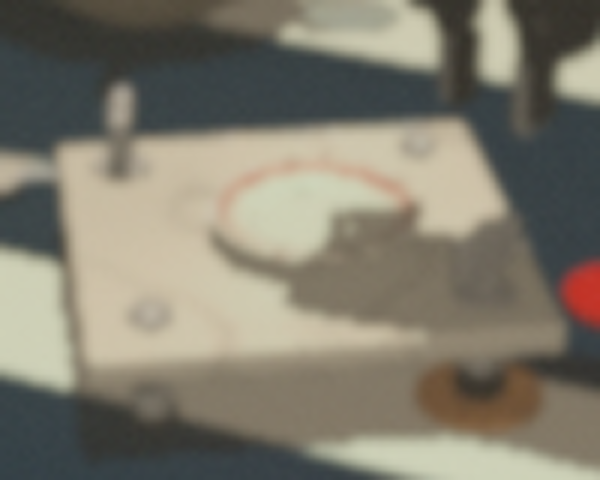

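The stand stays level after release, so the near foot is not bearing yet. It probably rests on the far foot. I'll regrip the near knob and keep turning while watching the vertical force and the tilt.

```bash
python3 -m crank '[[0,0.004,0.2,0,0,0,0.1],[0,0.004,0.4,0,0,0,0.1],[0,0.004,0.6,0,0,0,0.2],[0,0.004,0.6,0,0,0,0.4],[0,0.004,0.6,0,0,0,0.58],[0,0.004,0.6,0,0,0,0.66],[0,0.004,0.6,0,0,0,0.72],[0,0.004,0.6,0,0,0,0.8],[0,0.004,0.6,0,0,0,0.85],[0,0.004,0.6,0,0,0,0.85]]' 20
python3 -c "
from station import bot
print(bot.get_state()['torque'])"
python3 -m crank '[[0,0,0,0,0,0.06,0.85],[0,0,0,0,0,0.12,0.85],[0,0,0,0,0,0.18,0.85],[0,0,0,0,0,0.24,0.85],[0,0,0,0,0,0.3,0.85],[0,0,0,0,0,0.3,0.85],[0,0,0,0,0,0.3,0.85]]' 20
python3 - <<'E'
from h import *
from station import bot
st=bot.get_state();print(st['torque'],st['joint_pos'][5])
for i in range(3):c=bot.capture('side');print(tilt(bot.capture('top'))[0],tilt(c)[0])
E
```

```text
t: 9.93
ee_pos: [0.4344, 0.0628, 0.0703]
tcp_rot: [[-0.334, -0.942, 0.001], [-0.942, 0.334, 0.001], [-0.001, -0.001, -1.0]]
ft_force: [-2.7, 0.7, 2.8]
opening: 0.0114
gripper_force: 21.7
[0.12737608 0.58789994 0.0136566 ]
t: 10.52
ee_pos: [0.4344, 0.0629, 0.0703]
tcp_rot: [[-0.825, -0.566, 0.001], [-0.566, 0.825, 0.001], [-0.001, 0.0, -1.0]]
ft_force: [-3.3, 1.7, 6.1]
opening: 0.0118
gripper_force: 22.1
[ 0.10923414  0.73516584 -0.09267241] -0.4576363189701914
[4.000e-02 0.000e+00 6.102e+01] [-7.000e-02  1.000e-02  5.858e+01]
[ 5.00e-02 -1.50e-01  6.12e+01] [-0.    0.06 58.58]
[ 0.4  -0.19 61.03] [-9.000e-02  2.000e-02  5.856e+01]
```

```bash
python3 -m crank '[[0,0,0,0,0,0,0.7],[0,0,0,0,0,0,0.5],[0,0,0,0,0,0,0.2],[0,0,0,0,0,0,0.1],[0,0,0,0,0,0,0.1]]' 20
python3 - <<'E'
from h import *
from station import bot
a=[];b=[]
for i in range(5):a.append(tilt(bot.capture('top'))[0]);b.append(tilt(bot.capture('side'))[0])
print(np.mean(a,0),np.mean(b,0))
print(bot.get_state()['ft_force'])
E
```

```text
t: 11.23
ee_pos: [0.4344, 0.0626, 0.0695]
tcp_rot: [[-0.824, -0.566, 0.0], [-0.566, 0.824, -0.0], [-0.0, -0.0, -1.0]]
ft_force: [-0.3, 0.6, -0.2]
opening: 0.0384
gripper_force: 0.0
[-2.7400e-01 -4.6000e-02  6.1146e+01] [-2.7000e-01  1.4000e-02  5.8556e+01]
[ 0.27354308  0.50413674 -0.13009066]
```

Freed, the stand now leans 0.25 mm toward the far side, so the near foot bears with about 0.5 mm of compression at level. It needs about 18° more.

```bash
python3 -m crank '[[0,0,0,0,0,0,0.58],[0,0,0,0,0,0,0.68],[0,0,0,0,0,0,0.75],[0,0,0,0,0,0,0.85],[0,0,0,0,0,0,0.85],[0,0,0,0,0,0.05,0.85],[0,0,0,0,0,0.1,0.85],[0,0,0,0,0,0.15,0.85],[0,0,0,0,0,0.15,0.85],[0,0,0,0,0,0.15,0.85]]' 20
python3 -m crank '[[0,0,0,0,0,0,0.7],[0,0,0,0,0,0,0.5],[0,0,0,0,0,0,0.2],[0,0,0,0,0,0,0.1],[0,0,-0.2,0,0,0,0.1],[0,0,-0.6,0,0,0,0.1],[0,0,-0.6,0,0,0,0.1],[0,0,-0.6,0,0,0,0.1]]' 20
python3 - <<'E'
from h import *
from station import bot
a=[];b=[]
for i in range(5):a.append(tilt(bot.capture('top'))[0]);b.append(tilt(bot.capture('side'))[0])
print(np.mean(a,0),np.mean(b,0))
st=bot.get_state();print(st['ft_force'],st['joint_pos'])
go(st,[.67,.0202,.165],np.deg2rad(299))
E
```

```text
t: 12.57
ee_pos: [0.434, 0.0628, 0.0695]
tcp_rot: [[-0.958, -0.286, -0.0], [-0.286, 0.958, 0.0], [-0.0, 0.0, -1.0]]
ft_force: [-1.0, 0.9, 2.6]
opening: 0.012
gripper_force: 21.7
t: 13.23
ee_pos: [0.4374, 0.0631, 0.1639]
tcp_rot: [[-0.959, -0.284, 0.008], [-0.284, 0.959, 0.001], [-0.008, -0.001, -1.0]]
ft_force: [-0.1, -0.3, -0.0]
opening: 0.0384
gripper_force: 0.0
[-0.588 -0.168 61.112] [-7.0000e-01  3.2000e-02  5.8568e+01]
[-0.60184736  0.00831996  0.33698586] [ 1.43296294e-01  5.76063607e-02 -5.31076186e-01  9.83513326e-01
  3.53855129e-05 -1.44183639e-01]
shift [-1.431 -0.718 -0.044] turn [ 0.001 -0.    -0.854]
```

Free tilt is −0.6 mm as predicted, so the near foot is about 1 mm (5 N) beyond contact at level. Next, the far knob.

```bash
python3 -m crank '[[-0.3,-0.15,0,0,0,0.06,0.1],[-0.6,-0.3,0,0,0,0.12,0.1],[-0.8,-0.4,0,0,0,0.18,0.1],[-1,-0.5,0,0,0,0.24,0.1],[-1,-0.5,0,0,0,0.3,0.1],[-1,-0.5,0,0,0,0.36,0.1],[-1,-0.5,0,0,0,0.42,0.1],[-1,-0.5,0,0,0,0.48,0.1],[-1,-0.5,0,0,0,0.54,0.1],[-1,-0.5,0,0,0,0.6,0.1]]'
python3 - <<'E'
from h import *
from station import bot
st=bot.get_state();print(st['joint_pos'][5]);go(st,[.67,.0202,.16],np.deg2rad(119))
E
```

```text
t: 14.57
ee_pos: [0.599, 0.0332, 0.1588]
tcp_rot: [[-0.566, 0.824, -0.001], [0.824, 0.566, -0.0], [0.001, -0.001, -1.0]]
ft_force: [-0.1, -0.1, 0.4]
opening: 0.0387
gripper_force: 0.0
1.024082224879576
shift [-0.339  0.341 -0.009] turn [-0.    -0.     0.046]
```

```bash
python3 -m crank '[[-0.2,0.2,0,0,0,0.046,0.1],[-0.34,0.344,0,0,0,0.046,0.1],[-0.34,0.344,0.2,0,0,0.046,0.1],[-0.34,0.344,0.35,0,0,0.046,0.1],[-0.34,0.344,0.35,0,0,0.046,0.1],[-0.34,0.344,0.35,0,0,0.046,0.1]]'
python3 - <<'E'
from h import *
from station import bot
st=bot.get_state();go(st,[.6705,.0205,.0697],np.deg2rad(119))
s=bot.capture('side')
f=lambda c,u,v,k:cv2.resize(cv2.cvtColor(c['pixels'],cv2.COLOR_RGB2BGR)[v-25:v+25,u-35:u+35],None,fx=k,fy=k,interpolation=cv2.INTER_CUBIC)
cv2.imwrite('pics/c5.png',f(s,275,182,11))
E
```

```text
t: 15.07
ee_pos: [0.6689, 0.0208, 0.1051]
tcp_rot: [[-0.49, 0.872, -0.005], [0.872, 0.49, -0.0], [0.002, -0.004, -1.0]]
ft_force: [0.4, 0.0, 0.8]
opening: 0.0383
gripper_force: 0.0
shift [-0.007  0.009  0.236] turn [-0.002 -0.001  0.003]
```

View pics/c5.png

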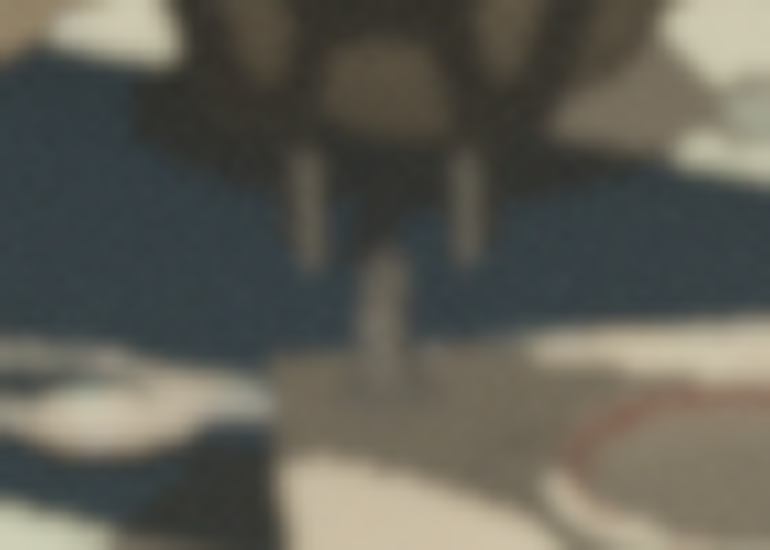

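The fingers, at (310,265) and (467,265), sit symmetrically over the far wing at (385,300). I'll lower, grip and turn about 30°.

```bash
python3 -m crank '[[0,0,0.12,0,0,0.003,0.1],[0,0,0.236,0,0,0.003,0.1],[0,0,0.236,0,0,0.003,0.3],[0,0,0.236,0,0,0.003,0.55],[0,0,0.236,0,0,0.003,0.6],[0,0,0.236,0,0,0.003,0.66],[0,0,0.236,0,0,0.003,0.72],[0,0,0.236,0,0,0.003,0.8],[0,0,0.236,0,0,0.003,0.85],[0,0,0.236,0,0,0.003,0.85]]' 20
python3 - <<'E'
from h import *
from station import bot
a=[];b=[]
for i in range(3):a.append(tilt(bot.capture('top'))[0]);b.append(tilt(bot.capture('side'))[0])
print(np.mean(a,0),np.mean(b,0))
st=bot.get_state();print(st['ft_force'],st['torque'],st['joint_pos'][5])
E
```

```text
t: 15.95
ee_pos: [0.6721, 0.0208, 0.0729]
tcp_rot: [[-0.484, 0.875, 0.003], [0.875, 0.484, -0.0], [-0.002, 0.003, -1.0]]
ft_force: [2.2, 0.7, 5.1]
opening: 0.0116
gripper_force: 21.7
[-1.04333333 -0.18333333 61.21666667] [-1.41000000e+00 -3.33333333e-03  5.85966667e+01]
[1.84444133e+00 2.42352968e-03 6.22940789e+00] [-0.18824879 -0.15679607 -0.05549858] 1.0962902896933076
```

```bash
python3 -m crank '[[0,0,-0.005,0,0,0,0.85],[0,0,-0.009,0,0,0,0.85],[0,0,-0.009,0,0,0.05,0.85],[0,0,-0.009,0,0,0.1,0.85],[0,0,-0.009,0,0,0.15,0.85],[0,0,-0.009,0,0,0.2,0.85],[0,0,-0.009,0,0,0.25,0.85],[0,0,-0.009,0,0,0.25,0.85],[0,0,-0.009,0,0,0.25,0.85]]' 20
python3 -m crank '[[0,0,0,0,0,0,0.7],[0,0,0,0,0,0,0.5],[0,0,0,0,0,0,0.2],[0,0,0,0,0,0,0.1],[0,0,0,0,0,0,0.1]]' 20
python3 - <<'E'
from h import *
from station import bot
a=[];b=[]
for i in range(5):a.append(tilt(bot.capture('top'))[0]);b.append(tilt(bot.capture('side'))[0])
print(np.mean(a,0),np.mean(b,0))
st=bot.get_state();print(st['ft_force'],st['torque'],st['joint_pos'][5])
E
```

```text
t: 17.0
ee_pos: [0.6716, 0.0208, 0.0734]
tcp_rot: [[0.015, 1.0, 0.002], [1.0, -0.015, -0.0], [-0.0, 0.002, -1.0]]
ft_force: [3.5, 0.4, 3.9]
opening: 0.0115
gripper_force: 21.1
t: 17.42
ee_pos: [0.6697, 0.0209, 0.0721]
tcp_rot: [[0.017, 1.0, -0.002], [1.0, -0.017, 0.0], [0.0, -0.002, -1.0]]
ft_force: [0.5, -0.5, -0.4]
opening: 0.0382
gripper_force: 0.0
[-0.294 -0.142 61.14 ] [-7.020e-01  2.200e-02  5.857e+01]
[-0.10436842  0.17927044  0.89298662] [-0.02526291 -0.06092933 -0.00710331] 1.6198657382178745
```

```bash
python3 -m crank '[[0,0,-0.1,0,0,0,0.1],[0,0,-0.3,0,0,0,0.1],[0,0,-0.6,0,0,0,0.1],[0,0,-0.7,0,0,0,0.1],[0,0,-0.7,0,0,0,0.1]]' 20
python3 - <<'E'
from h import *
from station import bot
a=[];b=[]
for i in range(6):a.append(tilt(bot.capture('top'))[0]);b.append(tilt(bot.capture('side'))[0])
print(np.array(a)[:,0],np.array(b)[:,0])
st=bot.get_state();print(st['ft_force'],st['ee_pos'])
P=cloud(bot.capture('top'))
for n,p in dict(far=(.6707,.0209),near=(.434,.0627)).items():
    q=P.reshape(-1,3); q=q[(np.hypot(*(q[:,:2]-p).T)<.03)&(q[:,2]>.08)&(q[:,2]<.125)]
    if len(q)>20: w,V=np.linalg.eigh(np.cov(q[:,:2].T)); print(n,len(q),q.mean(0),V[:,1])
E
```

```text
t: 18.33
ee_pos: [0.6741, 0.021, 0.1842]
tcp_rot: [[0.018, 1.0, 0.009], [1.0, -0.018, 0.0], [0.0, 0.009, -1.0]]
ft_force: [0.4, 0.6, 1.5]
opening: 0.0383
gripper_force: 0.0
[-0.81 -0.83 -0.9  -0.76 -0.54 -0.67] [-0.72 -0.69 -0.65 -0.72 -0.6  -0.7 ]
[-0.20310061  0.96404904 -0.06273105] [0.67048142 0.02085889 0.1773955 ]
```

Turning the far knob did not change the tilt, so the far foot has a gap and the stand was sitting flat on the wide posts. The near foot is done, at about 1.1 mm. I'll swing the wrist back half a turn for range, then turn the far knob until it bears.

```bash
for i in 1 2; do python3 -m crank '[[0,0,0,0,0,-0.6,0.1],[0,0,0,0,0,-0.6,0.1],[0,0,0,0,0,-0.6,0.1],[0,0,0,0,0,-0.6,0.1],[0,0,0,0,0,-0.6,0.1],[0,0,0,0,0,-0.6,0.1],[0,0,0,0,0,-0.6,0.1],[0,0,0,0,0,-0.6,0.1],[0,0,0,0,0,-0.6,0.1],[0,0,0,0,0,-0.6,0.1],[0,0,0,0,0,-0.6,0.1]]'; done 2>&1 | tail -3
python3 - <<'E'
from h import *
from station import bot
st=bot.get_state();print(st['joint_pos'],st['t']);go(st,[.6705,.0208,.0715],np.deg2rad(-91.5))
E
```

```text
validation failed for argument at $...
validation failed for argument at $...
[3.11208926e-02 4.71371699e-01 5.98332599e-02 1.15970008e+00
 3.80861285e-05 1.61987712e+00] 18.9833
shift [-0.001 -0.     0.707] turn [ 0.    -0.    -1.496]
```

```bash
python3 -m crank '[[0,0,0,0,0,-0.6,0.1],[0,0,0,0,0,-0.6,0.1],[0,0,0,0,0,-0.6,0.1],[0,0,0,0,0,-0.6,0.1],[0,0,0,0,0,-0.6,0.1],[0,0,0,0,0,-0.6,0.1],[0,0,0,0,0,-0.6,0.1],[0,0,0,0,0,-0.6,0.1],[0,0,0,0,0,-0.6,0.1],[0,0,0,0,0,-0.6,0.1]]' >/dev/null
python3 -m crank '[[0,0,0,0,0,-0.6,0.1],[0,0,0,0,0,-0.6,0.1],[0,0,0,0,0,-0.6,0.1],[0,0,0,0,0,-0.6,0.1],[0,0,0,0,0,-0.6,0.1],[0,0,0,0,0,-0.6,0.1],[0,0,0,0,0,-0.6,0.1],[0,0,0,0,0,-0.6,0.1],[0,0,0,0,0,-0.6,0.1],[0,0,0,0,0,-0.6,0.1]]' >/dev/null
python3 -m crank '[[0,0,0,0,0,-0.3,0.1],[0,0,0,0,0,-0.3,0.1],[0,0,0,0,0,-0.3,0.1],[0,0,0,0,0,-0.3,0.1],[0,0,0,0,0,-0.3,0.1],[0,0,0,0,0,-0.3,0.1],[0,0,0,0,0,-0.3,0.1]]'
python3 - <<'E'
from h import *
from station import bot
st=bot.get_state();print(st['joint_pos'][5],st['t']);go(st,[.6705,.0208,.0715],np.deg2rad(-91))
E
```

```text
t: 21.23
ee_pos: [0.6707, 0.0209, 0.1779]
tcp_rot: [[-0.035, -0.999, -0.0], [-0.999, 0.035, 0.0], [-0.0, 0.0, -1.0]]
ft_force: [0.9, -0.3, -0.5]
opening: 0.0384
gripper_force: 0.0
-1.505159974157079 21.2333
shift [0.001 0.001 0.709] turn [ 0.     0.    -0.008]
```

```bash
python3 -m crank '[[0,0,0.25,0,0,-0.008,0.1],[0,0,0.5,0,0,-0.008,0.1],[0,0,0.7,0,0,-0.008,0.1],[0,0,0.7,0,0,-0.008,0.3],[0,0,0.7,0,0,-0.008,0.55],[0,0,0.7,0,0,-0.008,0.62],[0,0,0.7,0,0,-0.008,0.68],[0,0,0.7,0,0,-0.008,0.76],[0,0,0.7,0,0,-0.008,0.85],[0,0,0.7,0,0,-0.008,0.85]]' 20
python3 -m crank '[[0,0,-0.003,0,0,0,0.85],[0,0,-0.006,0,0,0,0.85],[0,0,-0.006,0,0,0,0.85],[0,0,-0.006,0,0,0,0.85]]'
python3 - <<'E'
from h import *
from station import bot
a=[];b=[]
for i in range(3):a.append(tilt(bot.capture('top'))[0]);b.append(tilt(bot.capture('side'))[0])
print(np.array(a)[:,0],np.array(b)[:,0])
st=bot.get_state();print(st['ft_force'],st['torque'],st['joint_pos'][5])
E
```

```text
t: 22.07
ee_pos: [0.6722, 0.0209, 0.0749]
tcp_rot: [[-0.015, -1.0, 0.003], [-1.0, 0.015, 0.0], [-0.0, -0.003, -1.0]]
ft_force: [1.1, 0.5, 4.6]
opening: 0.0115
gripper_force: 23.9
t: 22.4
ee_pos: [0.6721, 0.0208, 0.0748]
tcp_rot: [[-0.015, -1.0, 0.003], [-1.0, 0.015, -0.0], [0.0, -0.003, -1.0]]
ft_force: [2.5, -0.2, 4.6]
opening: 0.0116
gripper_force: 24.0
[-1.41 -0.75 -1.36] [-1.41 -1.54 -1.53]
[ 1.79247937 -0.7179024   6.13119321] [-0.07672847 -0.24969124 -0.1008023 ] -1.5251340648778184
```

```bash
python3 -m crank '[[0,0.003,-0.006,0,0,0,0.85],[0,0.006,-0.013,0,0,0,0.85],[0,0.006,-0.013,0,0,0,0.85],[0,0.006,-0.013,0,0,0,0.85]]'
python3 - <<'E'
from h import *
from station import bot
a=[];b=[]
for i in range(3):a.append(tilt(bot.capture('top'))[0]);b.append(tilt(bot.capture('side'))[0])
print(np.array(a)[:,0],np.array(b)[:,0])
st=bot.get_state();print(st['ft_force'],st['torque'],st['joint_pos'][5])
E
```

```text
t: 23.03
ee_pos: [0.6713, 0.021, 0.076]
tcp_rot: [[-0.014, -1.0, 0.003], [-1.0, 0.014, 0.0], [-0.0, -0.003, -1.0]]
ft_force: [5.5, -0.8, 1.1]
opening: 0.0115
gripper_force: 22.6
[-0.21  0.4  -0.21] [-0.38 -0.35 -0.22]
[5.16690275 0.29981813 1.55668712] [ 0.10766928 -1.12098037 -0.0642962 ] -1.5251066928546861
```

```bash
python3 -m crank '[[0,-0.006,-0.002,0,0,0,0.85],[0,-0.008,-0.002,0,0,0,0.85],[0,-0.008,-0.002,0,0,0,0.85]]'
python3 -c "
from station import bot
s=bot.get_state();print(s['ft_force'],s['torque'])"
python3 -m crank '[[0,0,0,0,0,0.06,0.85],[0,0,0,0,0,0.12,0.85],[0,0,0,0,0,0.18,0.85],[0,0,0,0,0,0.24,0.85],[0,0,0,0,0,0.3,0.85],[0,0,0,0,0,0.3,0.85],[0,0,0,0,0,0.3,0.85]]' 20
python3 - <<'E'
from h import *
from station import bot
a=[];b=[]
for i in range(3):a.append(tilt(bot.capture('top'))[0]);b.append(tilt(bot.capture('side'))[0])
print(np.array(a)[:,0],np.array(b)[:,0])
st=bot.get_state();print(st['ft_force'],st['torque'],st['joint_pos'][5])
E
```

```text
t: 23.58
ee_pos: [0.6714, 0.021, 0.076]
tcp_rot: [[-0.014, -1.0, 0.0], [-1.0, 0.014, 0.0], [-0.0, -0.0, -1.0]]
ft_force: [3.8, 0.6, 1.1]
opening: 0.0113
gripper_force: 22.6
[3.82405064 0.62523887 1.10656843] [ 0.11805953 -1.02590832 -0.03131618]
t: 24.17
ee_pos: [0.6713, 0.0209, 0.076]
tcp_rot: [[-0.597, -0.802, 0.0], [-0.802, 0.597, 0.0], [-0.0, -0.0, -1.0]]
ft_force: [4.6, 0.2, -0.3]
opening: 0.0116
gripper_force: 22.5
[-0.49 -0.    0.56] [-0.33 -0.25 -0.38]
[ 4.98520772 -0.36946893  0.14147013] [ 0.11383053 -1.10359079  0.02028588] -0.8989245796710279
```

```bash
python3 -m crank '[[-0.004,-0.005,0,0,0,0.06,0.85],[-0.006,-0.008,0,0,0,0.12,0.85],[-0.006,-0.008,0,0,0,0.18,0.85],[-0.006,-0.008,0,0,0,0.24,0.85],[-0.006,-0.008,0,0,0,0.3,0.85],[-0.006,-0.008,0,0,0,0.3,0.85],[-0.006,-0.008,0,0,0,0.3,0.85]]' 20
python3 - <<'E'
from h import *
from station import bot
a=[];b=[]
for i in range(3):a.append(tilt(bot.capture('top'))[0]);b.append(tilt(bot.capture('side'))[0])
print(np.array(a)[:,0],np.array(b)[:,0])
st=bot.get_state();print(st['ft_force'],st['torque'],st['joint_pos'][5])
E
```

```text
t: 25.05
ee_pos: [0.6714, 0.0209, 0.0758]
tcp_rot: [[-0.954, -0.299, -0.002], [-0.299, 0.954, 0.0], [0.002, 0.001, -1.0]]
ft_force: [-0.8, 1.2, 2.2]
opening: 0.012
gripper_force: 22.8
[-1.41 -0.26 -0.15] [-0.55 -0.61 -0.55]
[-1.9716576   1.68157521  2.82221661] [0.12537591 0.53677254 0.00842156] -0.27002968036328945
```

```bash
python3 -m crank '[[0.002,0.001,-0.003,0,0,0,0.85],[0.002,0.001,-0.003,0,0,0,0.85],[0.002,0.001,-0.003,0,0,0,0.85]]' 20
python3 -c "
from station import bot
s=bot.get_state();print(s['ft_force'],s['torque'])"
python3 -m crank '[[0,0,0,0,0,0.06,0.85],[0,0,0,0,0,0.12,0.85],[0,0,0,0,0,0.18,0.85],[0,0,0,0,0,0.24,0.85],[0,0,0,0,0,0.3,0.85],[0,0,0,0,0,0.3,0.85],[0,0,0,0,0,0.3,0.85]]' 20
python3 - <<'E'
from h import *
from station import bot
a=[];b=[]
for i in range(3):a.append(tilt(bot.capture('top'))[0]);b.append(tilt(bot.capture('side'))[0])
print(np.array(a)[:,0],np.array(b)[:,0])
st=bot.get_state();print(st['ft_force'],st['torque'],st['joint_pos'][5])
E
```

```text
t: 25.6
ee_pos: [0.6714, 0.0209, 0.0759]
tcp_rot: [[-0.955, -0.296, -0.002], [-0.296, 0.955, -0.0], [0.002, 0.0, -1.0]]
ft_force: [-1.7, 1.5, 0.4]
opening: 0.0115
gripper_force: 22.5
[-1.73051724  1.5461245   0.36060984] [0.08635283 0.47495433 0.0755845 ]
t: 26.18
ee_pos: [0.6713, 0.021, 0.0761]
tcp_rot: [[-0.948, 0.32, -0.002], [0.32, 0.948, 0.0], [0.002, -0.0, -1.0]]
ft_force: [-4.1, 1.7, 0.7]
opening: 0.0115
gripper_force: 22.7
[ 0.28  0.09 -0.43] [-0.32 -0.2  -0.27]
[-4.15405149  0.84524874  0.78790333] [0.08710583 1.13914737 0.06611892] 0.35778961154316913
```

```bash
python3 -m crank '[[0,0,0,0,0,0,0.7],[0,0,0,0,0,0,0.5],[0,0,0,0,0,0,0.2],[0,0,0,0,0,0,0.1],[0,0,0,0,0,0,0.1]]' 20
python3 - <<'E'
from h import *
from station import bot
a=[];b=[]
for i in range(6):a.append(tilt(bot.capture('top'))[0]);b.append(tilt(bot.capture('side'))[0])
print(np.array(a)[:,0],np.array(b)[:,0])
st=bot.get_state();print(st['ft_force'],st['ee_pos'])
E
```

```text
t: 26.9
ee_pos: [0.6727, 0.0208, 0.0767]
tcp_rot: [[-0.947, 0.323, 0.001], [0.323, 0.947, -0.0], [-0.001, 0.0, -1.0]]
ft_force: [0.5, -0.4, 0.3]
opening: 0.0383
gripper_force: 0.0
[ 0.46  0.18  0.39  0.32 -0.14  0.07] [ 0.02  0.04 -0.08 -0.06  0.04 -0.17]
[-0.03333373 -0.38185595 -0.90103882] [0.67218269 0.02093077 0.07650064]
```

Free tilt is back to about 0, so both feet now bear and the stand is level. To equalise the shares I'll probe forward in small steps with release checks.

```bash
python3 -m crank '[[0.005,-0.002,0,0,0,0,0.58],[0.005,-0.002,0,0,0,0,0.68],[0.005,-0.002,0,0,0,0,0.75],[0.005,-0.002,0,0,0,0,0.85],[0.005,-0.002,0,0,0,0,0.85],[0.005,-0.002,0,0,0,0.05,0.85],[0.005,-0.002,0,0,0,0.1,0.85],[0.005,-0.002,0,0,0,0.1,0.85],[0.005,-0.002,0,0,0,0.1,0.85]]' 20
python3 -m crank '[[0,0,0,0,0,0,0.7],[0,0,0,0,0,0,0.5],[0,0,0,0,0,0,0.2],[0,0,0,0,0,0,0.1],[0,0,0,0,0,0,0.1]]' 20
python3 - <<'E'
from h import *
from station import bot
b=[]
for i in range(7):b.append(tilt(bot.capture('side'))[0])
print(np.array(b)[:,0],np.mean(b,0))
st=bot.get_state();print(st['ft_force'],st['ee_pos'])
E
```

```text
t: 28.25
ee_pos: [0.6713, 0.021, 0.0766]
tcp_rot: [[-0.86, 0.51, -0.0], [0.51, 0.86, 0.0], [0.0, 0.0, -1.0]]
ft_force: [-0.9, 0.9, 0.6]
opening: 0.0117
gripper_force: 21.3
t: 28.67
ee_pos: [0.6714, 0.0208, 0.0765]
tcp_rot: [[-0.859, 0.512, 0.0], [0.512, 0.859, -0.0], [-0.0, -0.0, -1.0]]
ft_force: [0.4, 0.1, 0.2]
opening: 0.0385
gripper_force: 0.0
[ 0.13  0.09  0.11  0.08  0.06 -0.06 -0.03] [5.42857143e-02 1.28571429e-02 5.85885714e+01]
[ 0.06469169 -0.23948377 -0.65303205] [0.67137861 0.02088613 0.07649808]
```

```bash
python3 -m crank '[[0,0,0,0,0,0,0.58],[0,0,0,0,0,0,0.68],[0,0,0,0,0,0,0.75],[0,0,0,0,0,0,0.85],[0,0,0,0,0,0,0.85],[0,0,0,0,0,0.05,0.85],[0,0,0,0,0,0.1,0.85],[0,0,0,0,0,0.1,0.85],[0,0,0,0,0,0.1,0.85]]' 20
python3 -m crank '[[0,0,0,0,0,0,0.7],[0,0,0,0,0,0,0.5],[0,0,0,0,0,0,0.2],[0,0,0,0,0,0,0.1],[0,0,0,0,0,0,0.1]]' 20
python3 - <<'E'
from h import *
from station import bot
b=[]
for i in range(7):b.append(tilt(bot.capture('side'))[0])
print(np.array(b)[:,0],np.mean(b,0))
st=bot.get_state();print(st['ft_force'],st['ee_pos'],st['joint_pos'][5])
E
```

```text
t: 29.77
ee_pos: [0.6714, 0.0208, 0.0766]
tcp_rot: [[-0.735, 0.678, 0.0], [0.678, 0.735, -0.0], [-0.0, -0.0, -1.0]]
ft_force: [0.1, 0.0, 1.7]
opening: 0.0116
gripper_force: 21.3
t: 30.18
ee_pos: [0.6714, 0.0209, 0.0764]
tcp_rot: [[-0.734, 0.679, -0.0], [0.679, 0.734, -0.0], [0.0, -0.0, -1.0]]
ft_force: [-0.3, -1.2, 0.6]
opening: 0.0383
gripper_force: 0.0
[0.09 0.29 0.24 0.21 0.19 0.16 0.18] [1.94285714e-01 1.00000000e-02 5.86085714e+01]
[ 0.03066337 -0.11376926 -0.43259235] [0.67138963 0.0208898  0.07652413] 0.7786012892835944
```

Tilt responds at about half the screw travel, so both feet bear elastically. The far foot is now a little ahead: about 1.2 mm against 0.7 mm. I'll ease the far knob back 6°, then give the near one about 12° more.

```bash
python3 -m crank '[[0,0,0,0,0,0,0.58],[0,0,0,0,0,0,0.68],[0,0,0,0,0,0,0.75],[0,0,0,0,0,0,0.85],[0,0,0,0,0,0,0.85],[0,0,0,0,0,-0.03,0.85],[0,0,0,0,0,-0.05,0.85],[0,0,0,0,0,-0.05,0.85],[0,0,0,0,0,-0.05,0.85]]' 20
python3 -m crank '[[0,0,0,0,0,0,0.7],[0,0,0,0,0,0,0.5],[0,0,0,0,0,0,0.2],[0,0,0,0,0,0,0.1],[0,0,-0.2,0,0,0,0.1],[0,0,-0.4,0,0,0,0.1],[0,0,-0.6,0,0,0,0.1],[0,0,-0.6,0,0,0,0.1],[0,0,-0.6,0,0,0,0.1]]' 20
python3 - <<'E'
from h import *
from station import bot
b=[];a=[]
for i in range(5):b.append(tilt(bot.capture('side'))[0]);a.append(tilt(bot.capture('top'))[0])
print(np.mean(b,0),np.mean(a,0))
st=bot.get_state();print(st['joint_pos'][5]);go(st,[.4342,.0627,.16],np.deg2rad(16.5));go(st,[.4342,.0627,.16],np.deg2rad(196.5))
E
```

```text
t: 31.28
ee_pos: [0.6714, 0.0209, 0.0765]
tcp_rot: [[-0.8, 0.6, 0.0], [0.6, 0.8, -0.0], [-0.0, -0.0, -1.0]]
ft_force: [-0.1, -0.1, 0.6]
opening: 0.0115
gripper_force: 21.3
t: 32.03
ee_pos: [0.6731, 0.021, 0.1691]
tcp_rot: [[-0.8, 0.6, 0.005], [0.6, 0.8, 0.0], [-0.004, 0.003, -1.0]]
ft_force: [-0.6, -0.3, -1.1]
opening: 0.0384
gripper_force: 0.0
[ 1.3600e-01 -4.0000e-02  5.8604e+01] [ 0.574 -0.094 61.076]
0.6739526520023023
shift [ 1.431 -0.724  0.041] turn [-1.000e-03  0.000e+00  1.056e+00]
shift [ 1.431 -0.724  0.041] turn [-0.    -0.    -0.444]
```

```bash
python3 -m crank '[[0.25,-0.12,0,0,0,-0.06,0.1],[0.5,-0.25,0,0,0,-0.12,0.1],[0.75,-0.38,0,0,0,-0.18,0.1],[1,-0.5,0,0,0,-0.24,0.1],[1,-0.5,0,0,0,-0.3,0.1],[1,-0.5,0,0,0,-0.36,0.1],[1,-0.5,0,0,0,-0.42,0.1],[1,-0.5,0,0,0,-0.444,0.1],[1,-0.5,0,0,0,-0.444,0.1]]'
python3 - <<'E'
from h import *
from station import bot
st=bot.get_state();print(st['joint_pos'][5]);go(st,[.434,.0627,.0705],np.deg2rad(196.5))
E
```

```text
t: 33.28
ee_pos: [0.5063, 0.0508, 0.1667]
tcp_rot: [[-0.959, -0.285, 0.0], [-0.285, 0.959, 0.0], [-0.0, -0.0, -1.0]]
ft_force: [0.1, -0.0, 0.2]
opening: 0.0385
gripper_force: 0.0
-0.1884448989027115
shift [0.44  0.213 0.641] turn [-0.  0.  0.]
```

```bash
python3 -m crank '[[0.24,0.11,0,0,0,0,0.1],[0.44,0.213,0,0,0,0,0.1],[0.44,0.213,0,0,0,0,0.1],[0.44,0.213,0.2,0,0,0,0.1],[0.44,0.213,0.4,0,0,0,0.1],[0.44,0.213,0.64,0,0,0,0.1],[0.44,0.213,0.64,0,0,0,0.1],[0.44,0.213,0.64,0,0,0,0.1]]'
python3 -m crank '[[0,0,0,0,0,0,0.55],[0,0,0,0,0,0,0.68],[0,0,0,0,0,0,0.75],[0,0,0,0,0,0,0.85],[0,0,0,0,0,0,0.85],[0,0,0,0,0,0.05,0.85],[0,0,0,0,0,0.1,0.85],[0,0,0,0,0,0.1,0.85],[0,0,0,0,0,0.1,0.85]]' 20
python3 -m crank '[[0,0,0,0,0,0,0.7],[0,0,0,0,0,0,0.5],[0,0,0,0,0,0,0.2],[0,0,0,0,0,0,0.1],[0,0,0,0,0,0,0.1]]' 20
python3 - <<'E'
from h import *
from station import bot
b=[];a=[]
for i in range(7):b.append(tilt(bot.capture('side'))[0])
print(np.mean(b,0),np.array(b)[:,0])
E
```

```text
t: 33.95
ee_pos: [0.4322, 0.0624, 0.0695]
tcp_rot: [[-0.959, -0.282, -0.004], [-0.282, 0.959, -0.001], [0.004, 0.001, -1.0]]
ft_force: [1.2, 0.6, 0.6]
opening: 0.038
gripper_force: 0.0
t: 34.7
ee_pos: [0.4356, 0.0631, 0.0721]
tcp_rot: [[-0.997, -0.077, 0.003], [-0.077, 0.997, 0.001], [-0.003, 0.0, -1.0]]
ft_force: [-1.7, 0.9, 7.7]
opening: 0.0116
gripper_force: 21.8
t: 35.12
ee_pos: [0.4339, 0.0626, 0.0704]
tcp_rot: [[-0.997, -0.077, -0.0], [-0.077, 0.997, -0.0], [0.0, -0.0, -1.0]]
ft_force: [0.0, -0.2, -0.3]
opening: 0.0384
gripper_force: 0.0
[2.00000000e-02 1.42857143e-02 5.86142857e+01] [ 0.02  0.1  -0.06  0.01  0.1  -0.08  0.05]
```

The stand is level within about 0.07 mm, with both feet at roughly 5 N. I'll retreat and take a last look.

```bash
python3 -m crank '[[0,0,-0.1,0,0,0,0.1],[0,0,-0.3,0,0,0,0.1],[0,0,-0.6,0,0,0,0.1],[0,0,-0.9,0,0,0,0.1],[0,0,-0.9,0,0,0,0.1],[0,0,-0.9,0,0,0,0.1],[0,0,-0.9,0,0,0,0.1]]'
python3 - <<'E'
from h import *
from station import bot
b=[]
for i in range(7):c=bot.capture('side');b.append(tilt(c)[0])
print(np.mean(b,0));t=[tilt(bot.capture('top'))[0] for i in range(4)];print(np.mean(t,0))
f=lambda c:cv2.cvtColor(c['pixels'],cv2.COLOR_RGB2BGR)[140:260,220:380]
c0=pickle.load(open('side.pkl','rb'))
cv2.imwrite('pics/fin.png',cv2.resize(np.hstack([f(c0),f(c)]),None,fx=2.5,fy=2.5,interpolation=cv2.INTER_CUBIC))
E
```

```text
t: 36.05
ee_pos: [0.4342, 0.0628, 0.2055]
tcp_rot: [[-0.997, -0.078, 0.001], [-0.078, 0.997, 0.0], [-0.001, 0.0, -1.0]]
ft_force: [-0.4, -0.2, 0.0]
opening: 0.0383
gripper_force: 0.0
[ 5.71428571e-03 -7.14285714e-03  5.85800000e+01]
[ 0.14   -0.0925 61.15  ]
```

View pics/fin.png

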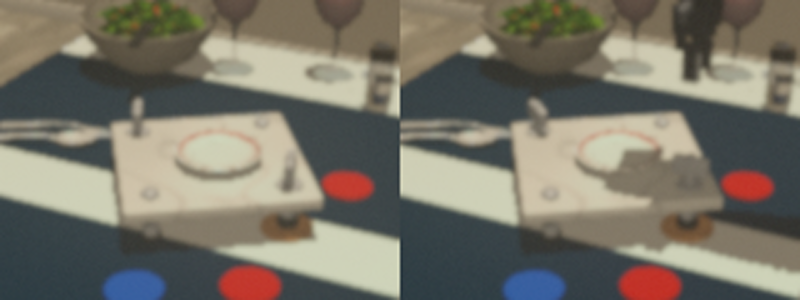

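In the before and after views the stand, plate and other things have not moved. The knobs are turned and the gripper is clear, so I'm handing in.

```bash
python3 -c "
from station import bot
print(bot.finish_job())"
```

```text
the job is handed in; nothing more can be done
None
```

I turned the near knob about 102° and the far knob about 156° net clockwise (162°, then 6° back), and handed the job in at about 37 s. By camera the stand is level to about 0.1 mm and did not move, and the gripper is clear. I put each screw foot at roughly 5 N from the screw travel; I did not measure that force directly or push the stand to test for rocking.

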